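# Hang the eyepiece rack on the slotted upright and press it down to lock

## Task

Hang the empty eyepiece rack on the steel upright: feed its two hooks into the top two slots until its back meets the face, then press it down until it snaps past the spring catch and sits fully home, and leave it hanging there. Press firmly but never force or hammer it, or the hooks will bend, and leave the other things on the bench where they are.

Things in the scene. Friction and masses are not known exactly. Their poses are not given: they have to be found in the camera images.
- upright: Slotted steel upright on the bench: a hollow channel 40 mm wide (y), 26 deep (x), about 280 tall, clamped in a fixed cast iron foot. Origin under the channel's centre, z up. Its face, a 3 mm sheet, looks along -x, at x = -13 mm; four slots on its centre line, 10 mm wide, 35 high, 60 apart. Foot within x = -25 to 85, y = -50 to 50 mm, 45 mm high.
- top_slot (a point): Nominal place of the middle of the top slot's lower edge, on the front surface of the face, 235 mm above the bench; axes as the upright. It goes with the foot: the channel was clamped in the foot by hand, so the true slots may all stand up to 5 mm higher or lower than this says (sideways and in depth it is true).
- catch (a joint): Spring catch in the channel, its nose 6.7 mm below the top slot's true lower edge: metres pushed back (0 = sprung out, at most 0.007). As the rack goes down, from 13 mm above home, the tooth of its upper hook pushes it back about 3 mm; 1 mm above home it springs out over the tooth (under 0.0005) and locks the rack. Peak push needed on the pad: 11 to 21 N.
- rack: Aluminium eyepiece rack, 0.24 to 0.38 kg, standing on the bench as it will hang. Origin at the centre of the tray's underside, z up, hooks at its +x end. Tray 130 (x) by 110 (y) by 4 mm with four 34 mm holes; spine 24 mm wide (y) at x = 63 to 75 mm, 115 mm tall, its back flat at x = 75. Hung, it has the upright's yaw; fully home its origin is 135 to 145 mm above the bench.
- rack_grip (a point): Where to grip: on the rib, an upright web 10 mm thick (y) along the tray's middle, z = 4 to 44 mm, x = -60 to 63 mm in the rack. This point is 85 mm in front of the rack's back, 30 mm above its underside. A 10 mm thick brace slopes from the rib at x = 20 mm up to the spine's top.
- rack_hook (a point): Upper hook: this point is on the rack's back, at the underside of the neck (75, 0, 95 mm in the rack). Hook 6 mm thick (y); neck 7 mm high goes back 8 mm, then a tongue hangs 23 mm below the neck's underside, reaching 12.5 mm behind the back, 4.5 mm or more clear of it to take the face sheet. Home: neck resting on the slot's lower edge, back 0 to 1.5 mm off the face.
- rack_low_hook (a point): Lower hook, same shape, 60 mm below the upper one; this point is on the rack's back at the underside of its neck (75, 0, 35 mm in the rack). It goes into the second slot from the top. If the hooks meet the sheet above or below the slots, the back stops 7 to 13 mm short of the face.
- rack_pad (a point): Centre of the flat press pad on the spine's top, 26 mm (x) by 24 mm (y), 14 mm in front of the rack's back, 115 mm above its underside. It can be pressed with up to 26 N without harm. Nothing is above it; when home the upright's top is 25 mm higher than the pad, its face 14 mm behind this point.
- adapter: Silver two-inch adapter, a tube 62 mm across and 52 mm tall, standing on the bench. Origin under its centre. Bystander.
- thumb_knob: Bronze set-screw thumb knob, 26 mm across, standing on its head with the screw up, 34 mm tall. Origin under its centre. Bystander.
- filter_cell: Smoky glass solar filter in a black ring cell, 86 mm across, 16 mm high, lying flat. Origin under its centre. Bystander.
- lens_cap: Yellow plastic lens cap, 66 mm across, 15 mm high, lying flat. Origin under its centre. Bystander.
- eyepiece: Black eyepiece standing on its silver barrel, 44 mm across, 76 mm tall. Origin under its centre. Bystander.

How it is judged:
By the outcome, as a careful person would: the job done as asked, in the order asked, and still so for the second after the job is handed in, with the robot touching nothing.
It also fails if it takes over 61 s, if anything falls off the work surface, if the arm or the gripper's body presses on something with over 40 N, if the wrist force passes 120 N, or if a joint passes its speed limit or range.

## Robot

A 6-joint arm with a two-finger parallel gripper is mounted at the origin on the work surface. World frame = base frame: x ahead of the robot, y to its left, z up, the work surface at z = 0. Lengths are in m, angles in rad, forces in N, time in s.
With the tool pointing down it reaches from about 0.3 to 0.875 m from the base axis. Payload 6.4 kg.
Tool frame: the origin (TCP) lies at the very end of the fingers, on their centre line; the grasp point (between the pads) lies 19 mm behind it; z points along the fingers, y is the line along which they close (so a half turn about z gives the same grasp; the last joint's range is limited). The gripper opens to 85 mm and grips with 20 to 120 N. Pads are 22 mm wide; open, the fingers measure 114 mm over their backs; the gripper's body (76 mm by 85 mm) begins 54 mm behind the grasp point. The pads swing forward as they close: fully open they stand 13 mm farther back than shut.
Start: joints at [-1.366, 0.181, 1.607, -0, 1.354, -0.206], TCP at [0.23, -0.527, 0.204] pointing down, gripper open.
Joint ranges: [-2.99, 2.99], [-0.89, 2.07], [0.3, 2.58], [-1.14, 4.28], [0, 2.63], [-3.12, 3.12]. Speed limits (rad/s): [2.57, 2.57, 3.01, 3.14, 3.14, 3.14].

## Interface

Orientations are given as a unit quaternion [w, x, y, z].
In Python, from bench import ctrl gives the robot as it stands.
- The arm moves only by the tool jog_arm, never from a script. Its argument "series" is a list that holds one entry, the list of rows, each a list of 7 numbers: the shift along the tool's x, y, z in mm, then the turn, a rotation vector about the tool's x, y, z in rad, then the finger opening in mm, from 0 to 85.4. In form: [[[tx, ty, tz, rx, ry, rz, gripper], ...]]. A call has exactly 10 rows; each row shifts and turns the commanded pose from where the row before left it, along the tool's axes as they then stand; what a row does not reach is not made up. A row lasts 1/10 s, in which the tool goes at most 50 mm and 8.59 degrees, less where a joint would pass 70% of its speed; a pose out of reach is approached as far as the arm can. A call with a gripper value outside its range is refused whole. The fingers move at their own pace and stop on an object; the grip force is fixed at half the most. Time passes only in rows, so rows that do not move let the fingers close, or fill a call up. It gives the time, the measured TCP pose, the force, the opening and the grip force at its end, in the units of the state.
- ctrl.get_obs(): the state, without advancing time (a new reading comes with each control period).
- ctrl.camera(name): name is "scene" or "top" or "wrist"; returns a dict with "frame" (384x512x3 uint8, blue, green, red), "z_map" (384x512 float32, m along the optical axis (not along the pixel's ray), 0 where there is no reading), "fx", "fy", "cx", "cy" (pixels), "xyz" and "rotation" of the camera in the world. Camera axes: x right, y down, z forward; pixel columns grow to the right and rows downward; lengths in m; the calibration is good to about 2 mm. A picture is of the moment at which its call begins.
- ctrl.hand_in(): hands the job in; it is judged then, once.
The state is a dict: "time_s": time; "q": joint angles; "dq": joint speeds; "joint_efforts": joint torques, N m; "eef_pos": TCP position; "eef_rot": TCP orientation; "wrist_force": force on the tool from outside, world axes, zero at the start; "torque": the same for the moment, N m; "opening": opening from 0.0 (shut) to 1.0 (fully open); "grasp_force": force on a finger pad.
Only numpy, scipy, OpenCV 4.12 (cv2) and the standard library are available. Lean on these libraries where they do the work, as an engineer would, in place of code of your own. Each camera call takes 0.05 s, during which the arm holds its last target. There are 200 camera calls.

## Working session

There is one attempt and no reset: what is moved stays moved. The work goes in short steps, Python scripts to look and compute and a tool call to move; the robot and the scene stay as the last step left them, time stands still between calls to the robot, and variables do not carry over. Pictures are saved under pics/ and viewed, at most 10 in all, crops included, and the job is handed in when it is done.

Besides the shell and the picture viewer there is one more tool, called after "Call:" by a JSON object that holds its "op" and its "data", one argument or row to a line. jog_arm: Moves the arm, as the interface text tells. Its arguments: {"type":"object","properties":{"series":{"type":"array"}},"required":["series"]}

```bash
mkdir -p pics; ls; python3 - <<'E'
from bench import ctrl
import cv2,numpy as np,pickle
o=ctrl.get_obs();print({k:np.round(v,3) for k,v in o.items()})
ims={}
for n in("scene","top"):
    c=ctrl.camera(n);ims[n]=c;cv2.imwrite(f"pics/{n}0.png",c["frame"])
    print(n,c["xyz"],np.round(c["rotation"],3),c["fx"],c["cx"],c["cy"])
pickle.dump(ims,open("im0.pkl","wb"))
cv2.imwrite("pics/both0.png",np.hstack([cv2.resize(ims[n]["frame"],(400,300)) for n in ims]))
E
```

```text
pics
{'time_s': np.float64(0.0), 'q': array([-1.366,  0.182,  1.608,  0.   ,  1.354, -0.206]), 'dq': array([-0.001, -0.002, -0.   , -0.001, -0.002, -0.   ]), 'joint_efforts': array([ 1.0000e-03, -4.4487e+01, -3.5133e+01, -0.0000e+00,  9.0000e-03,
        0.0000e+00]), 'eef_pos': array([ 0.23 , -0.527,  0.204]), 'eef_rot': array([-0.001,  0.979,  0.204,  0.   ]), 'wrist_force': array([0.939, 0.478, 0.063]), 'torque': array([-0.028,  0.002, -0.032]), 'grasp_force': np.float64(0.0), 'opening': np.float64(1.0)}
scene [ 1.17132697 -0.36477098  0.67281023] [-0.418  0.787  0.402 -0.211] 420.41121049759363 248.300874761181 192.16403001007345
top [0.40370811 0.07319448 1.10727985] [ 0.073 -0.693  0.715 -0.053] 439.62892678996275 255.01154646792565 193.97356599483922
```

View pics/scene0.png

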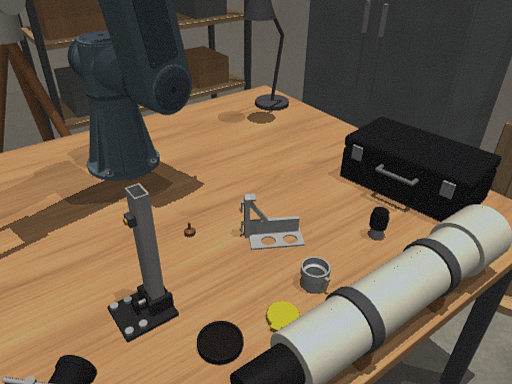

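View pics/top0.png

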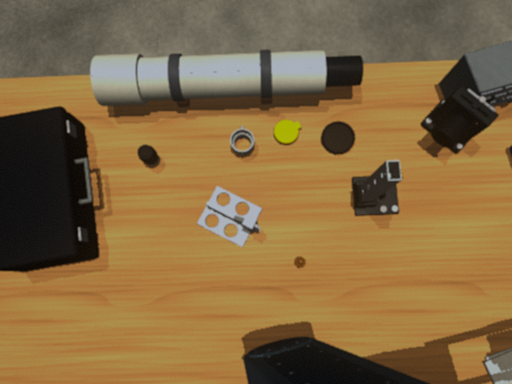

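The rack stands at about (230,215) in the top view, hooks to the lower right. The upright is at about (380,190), with its slotted face toward the rack (image left, +y).

```bash
cat > h.py <<'E'
import numpy as np,cv2,pickle
from scipy.spatial.transform import Rotation as R
def rot(c):
    r=np.array(c["rotation"]); return R.from_quat(r[[1,2,3,0]]).as_matrix() if r.size==4 else r
def cloud(c):
    v,u=np.mgrid[:384,:512];z=c["z_map"]
    p=np.stack([(u-c["cx"])*z/c["fx"],(v-c["cy"])*z/c["fy"],z],-1)
    P=p@rot(c).T+np.array(c["xyz"]);P[z==0]=np.nan;return P
def proj(c,P):
    p=(np.atleast_2d(P)-c["xyz"])@rot(c);return np.c_[p[:,0]/p[:,2]*c["fx"]+c["cx"],p[:,1]/p[:,2]*c["fy"]+c["cy"]]
E
python3 - <<'E'
from h import *
ims=pickle.load(open("im0.pkl","rb"))
def rect(n,p):
    r=cv2.minAreaRect((p[:,:2]*1000).astype(np.float32));print(n,len(p),np.round(r[0],1),np.round(r[1],1),round(r[2],1),"mean",np.round(p.mean(0)*1000,1),'z',np.round(np.percentile(p[:,2],[5,50,95])*1000,1))
for n in ims:
    P=cloud(ims[n]);print(n);print('table z',np.nanmedian(P[(abs(P[...,2])<.02)][:,2]))
    if n=="top": m0=np.zeros((384,512),bool);m0[150:225,335:415]=1;m1=np.zeros((384,512),bool);m1[180:250,190:270]=1
    else: m0=np.zeros((384,512),bool);m0[180:345,100:182]=1;m1=np.zeros((384,512),bool);m1[190:255,235:310]=1
    z=P[...,2]
    rect('chan top',P[m0&(z>.265)])
    rect('chan mid',P[m0&(z>.08)&(z<.26)])
    rect('foot',P[m0&(z>.006)&(z<.06)])
    rect('spine top',P[m1&(z>.108)&(z<.13)]); rect('rack z>50',P[m1&(z>.05)&(z<.13)])
    rect('rib',P[m1&(z>.037)&(z<.049)])
    rect('rack all',P[m1&(z>.0025)&(z<.13)])
    b=ims[n]["frame"].astype(int);g=(b.min(-1)>120)
    rect('tray',P[m1&g&(z<.02)])
E
python3 - <<'E'
import cv2
import numpy as np
a=cv2.imread('pics/top0.png');
cv2.imwrite('pics/crop1.png',np.hstack([cv2.resize(a[175:255,185:275],None,fx=4.4,fy=4.4,interpolation=2),cv2.resize(a[150:230,335:425],None,fx=4.4,fy=4.4,interpolation=2)]))
E
```

```text
scene
table z -0.0009844410729196729
chan top 365 [ 594.7 -173.5] [42.3 26.6] 0.5 mean [ 597.  -173.8  274.7] z [266.1 275.3 281.2]
chan mid 1757 [ 594.7 -182.1] [45.  43.5] 89.8 mean [ 607.3 -178.7  180.2] z [ 91.5 184.8 253.2]
foot 2254 [ 594.7 -203.3] [101.8 109.9] 0.1 mean [ 606.7 -207.2   19. ] z [ 7.1 10.4 45.4]
spine top 90 [525.  111.2] [25.9 27.4] 57.3 mean [526.3 110.3 113.2] z [109.5 113.6 115.4]
rack z>50 348 [527.1 117.4] [64.1 27.6] 66.4 mean [528.8 110.   87.9] z [ 55.1  88.1 114.6]
rib 250 [550.8 154.9] [142.7  22. ] 61.5 mean [551.7 156.4  42. ] z [37.9 42.3 45.9]
rack all 1554 [555.9 210.8] [139.3 256.8] 11.5 mean [552.9 143.2  35.4] z [  2.9  27.3 111. ]
tray 556 [499.4 198.5] [135.5 237.3] 61.8 mean [573.1 155.1   2.6] z [-0.9  2.7  4.9]
top
table z 0.0010168936365215764
chan top 217 [ 592.2 -171.8] [41.5 27.1] 0.4 mean [ 591.6 -171.4  277.7] z [267.8 279.7 284.5]
chan mid 677 [ 591.4 -180.6] [45.1 39.6] 89.7 mean [ 588.5 -167.9  189.1] z [ 97.5 199.1 255.8]
foot 1164 [ 620.7 -199.4] [190.2 177.5] 88.8 mean [ 582.1 -192.6   19.5] z [ 7.1 12.1 47.2]
spine top 125 [522. 113.] [26.  23.7] 61.1 mean [521.9 112.9 115.5] z [112.  115.7 118.4]
rack z>50 203 [525.7 119.6] [66.2 23.8] 60.8 mean [522.6 115.2 101.1] z [ 59.5 114.  118.1]
rib 156 [544.1 158.3] [142.4  13.1] 57.9 mean [557.3 178.5  44.5] z [40.9 44.6 48.2]
rack all 2382 [554.9 169.1] [203.7 177. ] 88.2 mean [549.5 166.3  15.8] z [  2.7   4.8 111.9]
tray 1256 [551.6 170.6] [135.5 110.7] 61.3 mean [549.3 170.3   4.5] z [0.5 4.6 8.1]
```

View pics/crop1.png

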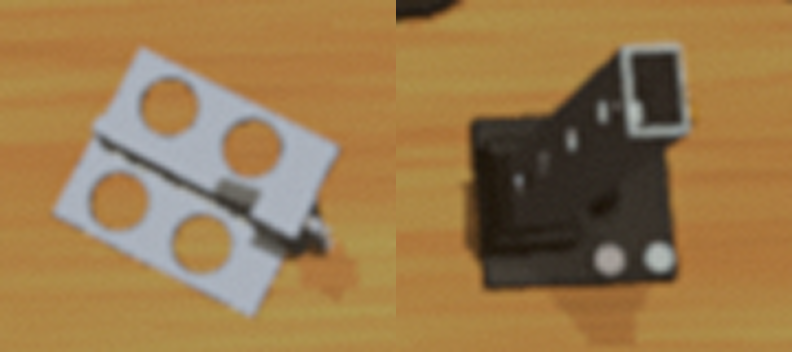

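Upright: centre ≈ (593, -173) mm, yaw -90°. Rack: origin ≈ (552, 166), yaw ≈ -118.8°. Next I check where the wrist camera sits.

```bash
cat >> h.py <<'E'
def tool(o):
    q=np.array(o["eef_rot"]);return np.array(o["eef_pos"]),R.from_quat(q[[1,2,3,0]]).as_matrix()
E
python3 - <<'E'
from h import *
from bench import ctrl
c=ctrl.camera("wrist");p,T=tool(ctrl.get_obs())
print("cam in tool mm",np.round(T.T@(np.array(c["xyz"])-p)*1000,1));print(np.round(T.T@rot(c),3),c["fx"],c["cx"],c["cy"])
print("tool x",np.round(T[:,0],3))
E
```

```text
cam in tool mm [  67.     0.3 -170. ]
[[ 0.    -0.964 -0.266]
 [ 1.     0.     0.   ]
 [ 0.    -0.266  0.964]] 284.5699748222322 259.4285243401318 192.90573735381582
tool x [0.917 0.399 0.   ]
```

Call:
{"op": "jog_arm", "data": {
  "series": [
    [[29,-25.6,0,0,0,0,85],[29,-25.6,0,0,0,0,85],[29,-25.6,0,0,0,0,85],[29,-25.6,0,0,0,0,85],[29,-25.6,0,0,0,0,85],[29,-25.6,0,0,0,0,85],[29,-25.6,0,0,0,0,85],[29,-25.6,0,0,0,0,85],[29,-25.6,0,0,0,0,85],[29,-25.6,0,0,0,0,85]]
  ]
}}

```text
time_s: 1.15
eef_pos: [0.3936, -0.1751, 0.2044]
eef_rot: [0.0, 0.979, 0.204, 0.0]
wrist_force: [0.6, -0.2, 0.3]
opening: 0.994
grasp_force: 0.0
```

Call:
{"op": "jog_arm", "data": {
  "series": [
    [[29,-25.6,0,0,0,0,85],[29,-25.6,0,0,0,0,85],[29,-25.6,0,0,0,0,85],[29,-25.6,0,0,0,0,85],[29,-25.6,0,0,0,0,85],[29,-25.6,0,0,0,0,85],[29,-25.6,0,0,0,0,85],[29,-25.6,0,0,0,0,85],[29,-25.6,0,0,0,0,85],[29,-25.6,0,0,0,0,85]]
  ]
}}

```text
time_s: 2.15
eef_pos: [0.5572, 0.1755, 0.2042]
eef_rot: [0.0, 0.979, 0.204, -0.0]
wrist_force: [0.3, 0.7, -0.2]
opening: 0.997
grasp_force: 0.0
```

Call:
{"op": "jog_arm", "data": {
  "series": [
    [[0,0,0,0,0,-0.11,85],[0,0,0,0,0,-0.11,85],[0,0,0,0,0,-0.11,85],[0,0,0,0,0,-0.11,85],[0,0,0,0,0,-0.11,85],[0,0,0,0,0,-0.11,85],[0,0,0,0,0,0,85],[0,0,0,0,0,0,85],[0,0,0,0,0,0,85],[0,0,0,0,0,0,85]]
  ]
}}

```text
time_s: 3.15
eef_pos: [0.5569, 0.1738, 0.2044]
eef_rot: [-0.0, 0.86, 0.51, -0.0]
wrist_force: [0.5, 1.2, 0.5]
opening: 0.991
grasp_force: 0.0
```

```bash
python3 - <<'E'
from h import *
from bench import ctrl
c=ctrl.camera("wrist");o=ctrl.get_obs();p,T=tool(o);print(o["time_s"],np.round(p*1000,1),np.round(T,3).tolist(),np.round(o["q"],2))
P=cloud(c);z=P[...,2]
for n,m in(('tray',(z>.0025)&(z<.007)),('rib',(z>.04)&(z<.048)),('spine',(z>.108)&(z<.125))):
    q=P[m];q=q[np.hypot(q[:,0]-.55,q[:,1]-.165)<.13];print(n,len(q));
    if len(q)>5:r=cv2.minAreaRect((q[:,:2]*1000).astype(np.float32));print(np.round(r[0],1),np.round(r[1],1),r[2])
cv2.imwrite("pics/w1.png",c["frame"])
E
```

```text
3.2 [556.9 173.8 204.4] [[0.48, 0.877, -0.0], [0.877, -0.48, -0.0], [-0.0, -0.0, -1.0]] [ 0.1   0.2   1.59 -0.    1.36  0.6 ]
tray 5286
[557.8 172.2] [238.2 249.8] 18.910078048706055
rib 642
[552.6 164.2] [122.7  22.7] 59.97188949584961
spine 609
[522.8 112.6] [26.6 24. ] 60.06448745727539
```

View pics/w1.png

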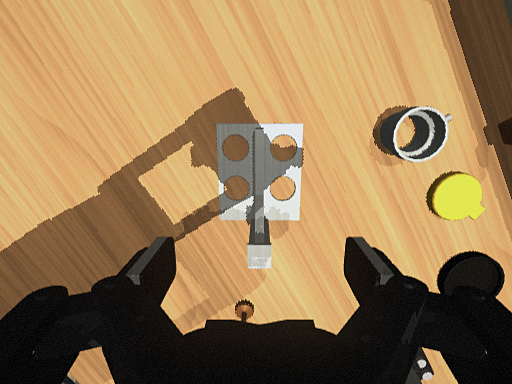

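The rack's rib is centred and vertical in the wrist view (column 260), aligned with the fingers. I descend and grip.

Call:
{"op": "jog_arm", "data": {
  "series": [
    [[0.8,0,25,0,0,0,85],[0,0,25,0,0,0,85],[0,0,25,0,0,0,85],[0,0,25,0,0,0,85],[0,0,25,0,0,0,85],[0,0,25,0,0,0,85],[0,0,20,0,0,0,85],[0,0,15,0,0,0,85],[0,0,7,0,0,0,85],[0,0,0,0,0,0,85]]
  ]
}}

```text
time_s: 4.2
eef_pos: [0.5567, 0.1745, 0.0117]
eef_rot: [-0.0, 0.86, 0.51, -0.001]
wrist_force: [0.1, -0.3, 0.3]
opening: 0.994
grasp_force: 0.0
```

Call:
{"op": "jog_arm", "data": {
  "series": [
    [[0,0,0,0,0,0,40],[0,0,0,0,0,0,20],[0,0,0,0,0,0,10],[0,0,0,0,0,0,0],[0,0,0,0,0,0,0],[0,0,0,0,0,0,0],[0,0,0,0,0,0,0],[0,0,0,0,0,0,0],[0,0,0,0,0,0,0],[0,0,0,0,0,0,0]]
  ]
}}

```text
time_s: 5.2
eef_pos: [0.5576, 0.1746, 0.013]
eef_rot: [0.0, 0.86, 0.51, 0.0]
wrist_force: [-1.6, -1.1, 5.4]
opening: 0.086
grasp_force: 59.0
```

Call:
{"op": "jog_arm", "data": {
  "series": [
    [[0,0,-6,0,0,0,0],[0,0,-12,0,0,0,0],[0,0,-18,0,0,0,0],[0,0,-22,0,0,0,0],[0,0,-24,0,0,0,0],[0,0,-24,0,0,0,0],[0,0,-24,0,0,0,0],[0,0,-20,0,0,0,0],[0,0,-12,0,0,0,0],[0,0,-6,0,0,0,0]]
  ]
}}

```text
time_s: 6.2
eef_pos: [0.5577, 0.1746, 0.182]
eef_rot: [0.0, 0.86, 0.51, 0.001]
wrist_force: [0.3, -0.4, -3.5]
opening: 0.081
grasp_force: 58.7
```

Call:
{"op": "jog_arm", "data": {
  "series": [
    [[0,0,0,0,0,-0.05,0],[0,0,0,0,0,-0.06,0],[0,0,0,0,0,-0.07,0],[0,0,0,0,0,-0.07,0],[0,0,0,0,0,-0.07,0],[0,0,0,0,0,-0.07,0],[0,0,0,0,0,-0.06,0],[0,0,0,0,0,-0.05,0],[0,0,0,0,0,0,0],[0,0,0,0,0,0,0]]
  ]
}}

```text
time_s: 7.2
eef_pos: [0.5568, 0.1745, 0.1797]
eef_rot: [-0.001, 0.708, 0.707, -0.001]
wrist_force: [0.3, -0.3, -2.4]
opening: 0.083
grasp_force: 58.7
```

```bash
python3 - <<'E'
from h import *
from bench import ctrl
o=ctrl.get_obs();p,T=tool(o);print(o["time_s"],np.round(p*1000,1),np.round(T,4).tolist(),o["wrist_force"],o["torque"])
d=np.array([.5935,-.040,p[2]])-p;print("shift tool mm",np.round(T.T@d*1000,1))
E
```

```text
7.2 [556.8 174.5 179.7] [[0.0014, 1.0, -0.0016], [1.0, -0.0014, -0.0001], [-0.0001, -0.0016, -1.0]] [ 0.32414991 -0.32965228 -2.42145991] [ 0.09560294  0.01337326 -0.01047157]
shift tool mm [-214.4   37.    -0. ]
```

Call:
{"op": "jog_arm", "data": {
  "series": [
    [[-10,2,0,0,0,0,0],[-20,4,0,0,0,0,0],[-28,5,0,0,0,0,0],[-32,6,0,0,0,0,0],[-32,6,0,0,0,0,0],[-32,6,0,0,0,0,0],[-28,4,0,0,0,0,0],[-20,3,0,0,0,0,0],[-12,1,0,0,0,0,0],[0,0,0,0,0,0,0]]
  ]
}}

```text
time_s: 8.2
eef_pos: [0.5942, -0.0413, 0.1803]
eef_rot: [0.0, 0.708, 0.706, -0.0]
wrist_force: [-0.2, 1.0, -3.7]
opening: 0.083
grasp_force: 58.7
```

```bash
cat > look.py <<'E'
from h import *
from bench import ctrl
import sys
o=ctrl.get_obs();p,T=tool(o);print(o["time_s"],np.round(p*1000,1),np.round(T[:,0],4),np.round(T[:,2],4),np.round(o["wrist_force"],1))
ims={}
for n in("scene","top","wrist"):
    c=ctrl.camera(n);ims[n]=c
    P=cloud(c).reshape(-1,3);x,y,z=P.T
    ch=P[(abs(x-.594)<.035)&(abs(y+.173)<.025)&(z>.255)&(z<.3)]
    pc=p+np.array([0,-.071,.085+.019])
    pd=P[(abs(x-pc[0])<.03)&(abs(y-pc[1])<.025)&(abs(z-p[2]-.104)<.012)]
    print(n)
    for k,q in(("chan",ch),("pad",pd)):
        if len(q)<10: print(k,len(q));continue
        zt=np.percentile(q[:,2],90); t=q[q[:,2]>zt-.006]
        r=cv2.minAreaRect((t[:,:2]*1000).astype(np.float32))
        print(k,len(t),np.round(r[0],1),np.round(r[1],1),round(r[2],1),"x",np.round(np.percentile(t[:,0],[1,99])*1000,1),"y",np.round(np.percentile(t[:,1],[1,99])*1000,1),"ztop",round(zt*1000,1),round(np.median(t[:,2])*1000,1))
pickle.dump(ims,open(f"im{sys.argv[1]}.pkl","wb"))
s=ims["scene"]["frame"][150:300,90:290];t=ims["top"]["frame"][130:230,290:423]
cv2.imwrite(f"pics/l{sys.argv[1]}.png",np.hstack([cv2.resize(a,(400,300),interpolation=2) for a in(s,t)]))
E
python3 look.py 1
```

```text
8.2 [594.2 -41.3 180.3] [ 2.7e-03  1.0e+00 -3.0e-04] [-3.e-04 -3.e-04 -1.e+00] [-0.2  1.  -3.7]
scene
chan 188 [ 594.5 -173.5] [26.2 42.5] 89.9 x [574.1 615.5] y [-186.5 -160.5] ztop 280.7 279.7
pad 161 [ 595.6 -113.8] [27.1 27.4] 1.5 x [583.6 608.6] y [-127.1 -101.1] ztop 280.9 280.0
top
chan 64 [ 592.  -179.3] [15.1 42.5] 80.5 x [571.9 612.5] y [-185.2 -169. ] ztop 283.1 281.7
pad 126 [ 592.2 -108.1] [21.2 23.4] 80.5 x [581.5 604. ] y [-119.3  -98.4] ztop 283.6 281.9
wrist
chan 0
pad 0
```

View pics/l1.png

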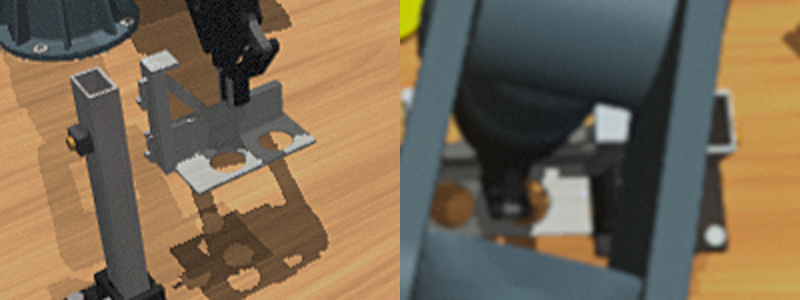

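Pad and channel top are level in both cameras, which is the height the slots need, and lateral is within about 0.8 mm. I correct that and creep in.

Call:
{"op": "jog_arm", "data": {
  "series": [
    [[-2,-0.4,-0.4,0,0,0,0],[-3,-0.4,0,0,0,0,0],[-3,0,0,0,0,0,0],[-3,0,0,0,0,0,0],[-3,0,0,0,0,0,0],[-2,0,0,0,0,0,0],[-2,0,0,0,0,0,0],[0,0,0,0,0,0,0],[0,0,0,0,0,0,0],[0,0,0,0,0,0,0]]
  ]
}}

```text
time_s: 9.35
eef_pos: [0.5935, -0.0574, 0.1809]
eef_rot: [-0.0, 0.707, 0.707, 0.0]
wrist_force: [0.3, -0.6, -3.1]
opening: 0.088
grasp_force: 58.7
```

Call:
{"op": "jog_arm", "data": {
  "series": [
    [[-1,0,0,0,0,0,0],[-1,0,0,0,0,0,0],[-1,0,0,0,0,0,0],[-1,0,0,0,0,0,0],[-1,0,0,0,0,0,0],[-1,0,0,0,0,0,0],[0,0,0,0,0,0,0],[0,0,0,0,0,0,0],[0,0,0,0,0,0,0],[0,0,0,0,0,0,0]]
  ]
}}

```text
time_s: 10.35
eef_pos: [0.5935, -0.0634, 0.1809]
eef_rot: [-0.0, 0.707, 0.707, 0.0]
wrist_force: [-0.7, 0.0, -3.4]
opening: 0.082
grasp_force: 58.7
```

```bash
python3 look.py 2
```

```text
10.35 [593.5 -63.4 180.9] [-0.  1.  0.] [-0.  0. -1.] [-0.7  0.  -3.4]
scene
chan 215 [ 594.4 -167.3] [42.9 38.7] 1.3 x [573.4 615.3] y [-186.5 -148.3] ztop 280.5 279.2
pad 167 [ 595.3 -136.3] [26.4 26.5] 89.5 x [582.7 608.3] y [-149.2 -123.8] ztop 281.6 280.5
top
chan 0
pad 144 [ 591.8 -135.1] [25.  24.4] 85.1 x [581.  602.7] y [-147.5 -122.4] ztop 283.8 282.3
wrist
chan 0
pad 0
```

Call:
{"op": "jog_arm", "data": {
  "series": [
    [[-1,-0.4,0,0,0,0,0],[-1,0,0,0,0,0,0],[-1,0,0,0,0,0,0],[-1,0,0,0,0,0,0],[-1,0,0,0,0,0,0],[0,0,0,0,0,0,0],[0,0,0,0,0,0,0],[0,0,0,0,0,0,0],[0,0,0,0,0,0,0],[0,0,0,0,0,0,0]]
  ]
}}

```text
time_s: 11.5
eef_pos: [0.5931, -0.0684, 0.1809]
eef_rot: [-0.0, 0.707, 0.707, 0.0]
wrist_force: [-0.1, -0.2, -2.9]
opening: 0.082
grasp_force: 58.7
```

Call:
{"op": "jog_arm", "data": {
  "series": [
    [[-1,0,0,0,0,0,0],[-1,0,0,0,0,0,0],[-0.5,0,0,0,0,0,0],[-0.5,0,0,0,0,0,0],[-0.5,0,0,0,0,0,0],[0,0,0,0,0,0,0],[0,0,0,0,0,0,0],[0,0,0,0,0,0,0],[0,0,0,0,0,0,0],[0,0,0,0,0,0,0]]
  ]
}}

```text
time_s: 12.5
eef_pos: [0.5931, -0.0719, 0.1809]
eef_rot: [-0.0, 0.707, 0.707, -0.0]
wrist_force: [-0.1, -0.2, -4.1]
opening: 0.08
grasp_force: 58.7
```

Call:
{"op": "jog_arm", "data": {
  "series": [
    [[-0.5,0,0,0,0,0,0],[-0.5,0,0,0,0,0,0],[-0.5,0,0,0,0,0,0],[0,0,0,0,0,0,0],[0,0,0,0,0,0,0],[0,0,0,0,0,0,0],[0,0,0,0,0,0,0],[0,0,0,0,0,0,0],[0,0,0,0,0,0,0],[0,0,0,0,0,0,0]]
  ]
}}

```text
time_s: 13.5
eef_pos: [0.5931, -0.0735, 0.1809]
eef_rot: [0.0, 0.707, 0.707, -0.0]
wrist_force: [0.9, 0.1, -2.5]
opening: 0.088
grasp_force: 58.7
```

Call:
{"op": "jog_arm", "data": {
  "series": [
    [[-0.5,0,0,0,0,0,0],[-0.5,0,0,0,0,0,0],[0,0,0,0,0,0,0],[0,0,0,0,0,0,0],[0,0,0,0,0,0,0],[0,0,0,0,0,0,0],[0,0,0,0,0,0,0],[0,0,0,0,0,0,0],[0,0,0,0,0,0,0],[0,0,0,0,0,0,0]]
  ]
}}

```text
time_s: 14.5
eef_pos: [0.5931, -0.0745, 0.1809]
eef_rot: [-0.0, 0.707, 0.707, -0.0]
wrist_force: [-0.4, -0.1, -2.7]
opening: 0.085
grasp_force: 58.7
```

Call:
{"op": "jog_arm", "data": {
  "series": [
    [[-0.5,0,0,0,0,0,0],[-0.5,0,0,0,0,0,0],[0,0,0,0,0,0,0],[0,0,0,0,0,0,0],[0,0,0,0,0,0,0],[0,0,0,0,0,0,0],[0,0,0,0,0,0,0],[0,0,0,0,0,0,0],[0,0,0,0,0,0,0],[0,0,0,0,0,0,0]]
  ]
}}

```text
time_s: 15.5
eef_pos: [0.593, -0.0753, 0.1808]
eef_rot: [-0.0, 0.707, 0.707, 0.0]
wrist_force: [-0.6, 2.8, -5.6]
opening: 0.082
grasp_force: 58.5
```

Call:
{"op": "jog_arm", "data": {
  "series": [
    [[-0.5,0,0,0,0,0,0],[-0.3,0,0,0,0,0,0],[0,0,0,0,0,0,0],[0,0,0,0,0,0,0],[0,0,0,0,0,0,0],[0,0,0,0,0,0,0],[0,0,0,0,0,0,0],[0,0,0,0,0,0,0],[0,0,0,0,0,0,0],[0,0,0,0,0,0,0]]
  ]
}}

```text
time_s: 16.5
eef_pos: [0.593, -0.0755, 0.1808]
eef_rot: [-0.001, 0.707, 0.707, 0.0]
wrist_force: [-1.4, 5.7, -4.0]
opening: 0.086
grasp_force: 58.6
```

The back meets the face, with 3–6 N at y = -75.4. Now I ease off slightly and lower.

Call:
{"op": "jog_arm", "data": {
  "series": [
    [[0.6,0,0,0,0,0,0],[0,0,1.5,0,0,0,0],[0,0,1.5,0,0,0,0],[0,0,1.5,0,0,0,0],[0,0,1.5,0,0,0,0],[0,0,1.5,0,0,0,0],[0,0,1.5,0,0,0,0],[0,0,0,0,0,0,0],[0,0,0,0,0,0,0],[0,0,0,0,0,0,0]]
  ]
}}

```text
time_s: 17.5
eef_pos: [0.5937, -0.0754, 0.1726]
eef_rot: [0.0, 0.707, 0.707, 0.001]
wrist_force: [-0.4, 5.3, -0.0]
opening: 0.081
grasp_force: 59.1
```

Call:
{"op": "jog_arm", "data": {
  "series": [
    [[0,0,0.5,0,0,0,0],[0,0,0.5,0,0,0,0],[0,0,0.5,0,0,0,0],[0,0,0.5,0,0,0,0],[0,0,0,0,0,0,0],[0,0,0,0,0,0,0],[0,0,0,0,0,0,0],[0,0,0,0,0,0,0],[0,0,0,0,0,0,0],[0,0,0,0,0,0,0]]
  ]
}}

```text
time_s: 18.5
eef_pos: [0.5938, -0.0751, 0.1708]
eef_rot: [0.0, 0.707, 0.707, 0.001]
wrist_force: [-0.2, 7.0, 0.8]
opening: 0.087
grasp_force: 59.2
```

Call:
{"op": "jog_arm", "data": {
  "series": [
    [[0.6,0,0,0,0,0,0],[0,0,0.5,0,0,0,0],[0,0,0.5,0,0,0,0],[0,0,0.5,0,0,0,0],[0,0,0,0,0,0,0],[0,0,0,0,0,0,0],[0,0,0,0,0,0,0],[0,0,0,0,0,0,0],[0,0,0,0,0,0,0],[0,0,0,0,0,0,0]]
  ]
}}

```text
time_s: 19.5
eef_pos: [0.5935, -0.0749, 0.1687]
eef_rot: [0.0, 0.707, 0.707, 0.0]
wrist_force: [1.0, 5.0, -0.8]
opening: 0.089
grasp_force: 59.1
```

```bash
python3 look.py 3
```

```text
19.5 [593.5 -74.9 168.7] [-1.e-04  1.e+00  2.e-04] [ 1.e-03  2.e-04 -1.e+00] [ 1.   5.  -0.8]
scene
chan 198 [ 594.4 -173.5] [42.9 26.3] 1.9 x [573.6 615.1] y [-186.5 -160.2] ztop 280.4 279.3
pad 88 [ 593.9 -165.4] [42.4 10. ] 1.9 x [573.5 615.1] y [-170.6 -160.1] ztop 280.0 279.4
top
chan 52 [ 589.7 -153.8] [11.1 17.3] 89.5 x [581.  598.2] y [-159.3 -148.3] ztop 274.5 273.1
pad 138 [ 590.7 -145.4] [19.9 28. ] 0.4 x [580.7 600.4] y [-159.2 -131.5] ztop 274.0 272.3
wrist
chan 0
pad 0
```

View pics/l3.png

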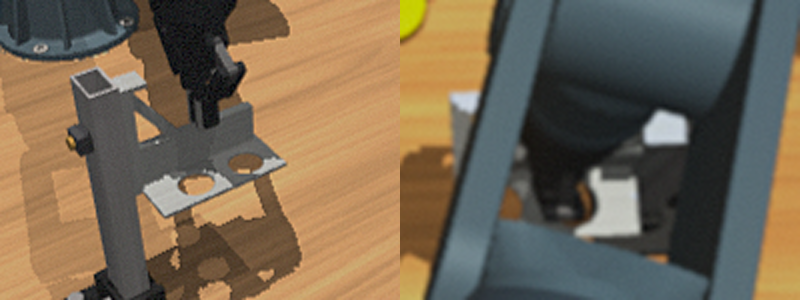

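The rack's back is against the face and it has come down about 12 mm. I lower further until it touches the catch.

Call:
{"op": "jog_arm", "data": {
  "series": [
    [[0.4,0,0.5,0,0,0,0],[0,0,0.5,0,0,0,0],[0,0,0.5,0,0,0,0],[0,0,0,0,0,0,0],[0,0,0,0,0,0,0],[0,0,0,0,0,0,0],[0,0,0,0,0,0,0],[0,0,0,0,0,0,0],[0,0,0,0,0,0,0],[0,0,0,0,0,0,0]]
  ]
}}

```text
time_s: 20.65
eef_pos: [0.5932, -0.0746, 0.167]
eef_rot: [0.0, 0.707, 0.707, 0.0]
wrist_force: [0.6, 5.3, 0.8]
opening: 0.085
grasp_force: 59.2
```

Call:
{"op": "jog_arm", "data": {
  "series": [
    [[0,0,0,0,0,0,10],[0,0,0,0,0,0,20],[0,0,0,0,0,0,40],[0,0,0,0,0,0,40],[0,0,0,0,0,0,40],[0,0,0,0,0,0,40],[0,0,0,0,0,0,40],[0,0,-5,0,0,0,40],[0,0,-15,0,0,0,40],[0,0,-15,0,0,0,40]]
  ]
}}

```text
time_s: 21.65
eef_pos: [0.5932, -0.0747, 0.2033]
eef_rot: [0.0, 0.707, 0.707, 0.0]
wrist_force: [-0.1, 0.3, -0.1]
opening: 0.468
grasp_force: 0.0
```

Call:
{"op": "jog_arm", "data": {
  "series": [
    [[0,0,-20,0,0,0,40],[0,0,-20,0,0,0,40],[0,0,-20,0,0,0,40],[0,0,-20,0,0,0,40],[0,0,-20,0,0,0,40],[0,0,-10,0,0,0,20],[0,0,0,0,0,0,0],[0,0,0,0,0,0,0],[0,0,0,0,0,0,0],[0,0,0,0,0,0,0]]
  ]
}}

```text
time_s: 22.65
eef_pos: [0.5926, -0.0745, 0.3106]
eef_rot: [-0.001, 0.707, 0.707, -0.0]
wrist_force: [-0.9, 0.3, -0.3]
opening: 0.002
grasp_force: 0.0
```

```bash
sed -i 's/pc=p+.*/pc=np.array([.5935,-.1455,.268])/; s/abs(z-p\[2\]-.104)<.012/abs(z-pc[2])<.03/' look.py; sed -i 's/(abs(y-pc\[1\])<.025)/(abs(y-pc[1])<.012)/' look.py; python3 look.py 4
```

```text
22.65 [592.6 -74.5 310.6] [0.e+00 1.e+00 7.e-04] [-2.e-03  7.e-04 -1.e+00] [-0.9  0.3 -0.3]
scene
chan 193 [ 594.9 -173.9] [42.5 26.2] 2.0 x [574.3 615.2] y [-186.5 -160.5] ztop 280.6 279.4
pad 130 [ 595.4 -145.5] [26.2 23.7] 1.7 x [582.3 607.7] y [-156.8 -133.6] ztop 269.3 268.7
top
chan 134 [ 592.4 -172.1] [41.1 27.2] 0.0 x [572.2 612.3] y [-184.9 -158.5] ztop 283.2 281.9
pad 148 [ 592.6 -144.9] [24.2 22.7] 1.4 x [580.8 604.7] y [-155.9 -133.8] ztop 272.2 270.6
wrist
chan 70 [ 592.6 -161.2] [7.4 4.3] 0.4 x [588.9 596.3] y [-163.4 -159.1] ztop 282.4 281.8
pad 0
```

View pics/l4.png

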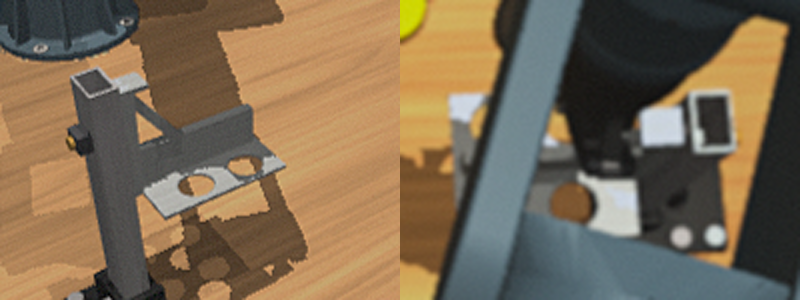

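The rack hangs on the catch with its pad about 11 mm below the channel top, so 14 mm from home. I move the closed fingers over the pad.

Call:
{"op": "jog_arm", "data": {
  "series": [
    [[-12,0.9,0,0,0,0,0],[-18,0,0,0,0,0,0],[-18,0,0,0,0,0,0],[-14,0,0,0,0,0,0],[-7,0,0,0,0,0,0],[0,0,10,0,0,0,0],[0,0,10,0,0,0,0],[0,0,8,0,0,0,0],[0,0,4,0,0,0,0],[0,0,2,0,0,0,0]]
  ]
}}

```text
time_s: 23.8
eef_pos: [0.5937, -0.1429, 0.2769]
eef_rot: [-0.001, 0.707, 0.707, -0.0]
wrist_force: [-0.2, 0.6, 0.1]
opening: -0.0
grasp_force: 0.0
```

Call:
{"op": "jog_arm", "data": {
  "series": [
    [[0,0,0.8,0,0,0,0],[0,0,0.8,0,0,0,0],[0,0,0.8,0,0,0,0],[0,0,0.8,0,0,0,0],[0,0,0.8,0,0,0,0],[0,0,0.5,0,0,0,0],[0,0,0.5,0,0,0,0],[0,0,0,0,0,0,0],[0,0,0,0,0,0,0],[0,0,0,0,0,0,0]]
  ]
}}

```text
time_s: 24.8
eef_pos: [0.594, -0.1437, 0.2729]
eef_rot: [0.0, 0.707, 0.707, -0.0]
wrist_force: [0.2, 0.5, -0.2]
opening: -0.003
grasp_force: 0.0
```

Call:
{"op": "jog_arm", "data": {
  "series": [
    [[0,0,0.5,0,0,0,0],[0,0,0.5,0,0,0,0],[0,0,0.5,0,0,0,0],[0,0,0.5,0,0,0,0],[0,0,0.5,0,0,0,0],[0,0,0.5,0,0,0,0],[0,0,0,0,0,0,0],[0,0,0,0,0,0,0],[0,0,0,0,0,0,0],[0,0,0,0,0,0,0]]
  ]
}}

```text
time_s: 25.8
eef_pos: [0.594, -0.1437, 0.2699]
eef_rot: [0.0, 0.707, 0.707, 0.0]
wrist_force: [-0.2, -0.0, -0.1]
opening: 0.001
grasp_force: 0.0
```

Call:
{"op": "jog_arm", "data": {
  "series": [
    [[0,0,0.4,0,0,0,0],[0,0,0.4,0,0,0,0],[0,0,0.4,0,0,0,0],[0,0,0,0,0,0,0],[0,0,0,0,0,0,0],[0,0,0,0,0,0,0],[0,0,0,0,0,0,0],[0,0,0,0,0,0,0],[0,0,0,0,0,0,0],[0,0,0,0,0,0,0]]
  ]
}}

```text
time_s: 26.8
eef_pos: [0.594, -0.1437, 0.2687]
eef_rot: [-0.0, 0.707, 0.707, -0.0]
wrist_force: [-0.3, -0.2, -0.3]
opening: 0.001
grasp_force: 0.0
```

Call:
{"op": "jog_arm", "data": {
  "series": [
    [[0,0,0.4,0,0,0,0],[0,0,0.4,0,0,0,0],[0,0,0.4,0,0,0,0],[0,0,0.3,0,0,0,0],[0,0,0,0,0,0,0],[0,0,0,0,0,0,0],[0,0,0,0,0,0,0],[0,0,0,0,0,0,0],[0,0,0,0,0,0,0],[0,0,0,0,0,0,0]]
  ]
}}

```text
time_s: 27.8
eef_pos: [0.594, -0.1436, 0.2672]
eef_rot: [0.0, 0.707, 0.707, 0.0]
wrist_force: [0.4, -0.6, -0.0]
opening: 0.003
grasp_force: 0.0
```

Call:
{"op": "jog_arm", "data": {
  "series": [
    [[0,0,0.4,0,0,0,0],[0,0,0.4,0,0,0,0],[0,0,0.4,0,0,0,0],[0,0,0,0,0,0,0],[0,0,0,0,0,0,0],[0,0,0,0,0,0,0],[0,0,0,0,0,0,0],[0,0,0,0,0,0,0],[0,0,0,0,0,0,0],[0,0,0,0,0,0,0]]
  ]
}}

```text
time_s: 28.8
eef_pos: [0.594, -0.1436, 0.266]
eef_rot: [-0.0, 0.707, 0.707, 0.0]
wrist_force: [0.0, 0.3, 0.4]
opening: 0.0
grasp_force: 0.0
```

```bash
python3 look.py 5; python3 - <<'E'
import pickle,cv2,numpy as np
i=pickle.load(open('im5.pkl','rb'))
s=i["scene"]["frame"][160:260,110:243];w=i["wrist"]["frame"]
cv2.imwrite('pics/z5.png',np.hstack([cv2.resize(s,(400,300),interpolation=2),cv2.resize(w,(400,300))]))
E
```

```text
28.8 [ 594.  -143.6  266. ] [-0.e+00  1.e+00  1.e-04] [-0.e+00  1.e-04 -1.e+00] [0.  0.3 0.4]
scene
chan 216 [ 594.5 -167.9] [42.8 37.9] 3.5 x [574.1 615.4] y [-186.6 -150.3] ztop 280.9 279.6
pad 29 [ 601.9 -146.1] [23.1  9.7] 73.4 x [594.4 605. ] y [-155.5 -133.9] ztop 292.4 294.2
top
chan 1
pad 0
wrist
chan 35 [ 573.2 -160.4] [2.9 1.8] 32.3 x [572.4 574.9] y [-161.7 -159.7] ztop 280.7 279.3
pad 708 [ 592.9 -141.4] [23.8 15.9] 0.3 x [581.1 604.7] y [-149.1 -133.6] ztop 271.3 270.5
```

View pics/z5.png

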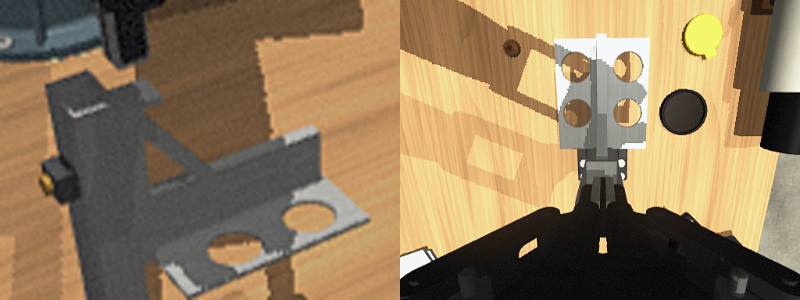

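```bash
python3 - <<'E'
from h import *
i=pickle.load(open('im5.pkl','rb'));c=i["scene"]
for P in([.594,-.1436,.266],[.594,-.1436,.300],[.5935,-.1455,.2695]):
    print((proj(c,P)-[110,160])*3)
i4=pickle.load(open('im4.pkl','rb'))
a,b=i4["scene"]["z_map"],i["scene"]["z_map"]
P=cloud(c);m=(abs(P[...,0]-.594)<.05)&(abs(P[...,1]+.14)<.04)&(P[...,2]>.285)
q=P[m];print(np.round(q[np.argsort(q[:,2])[:12]]*1000))
E
```

```text
[[132.10191998  97.22513161]]
[[124.70050813  46.78738183]]
[[127.91444608  92.84096152]]
[[ 601. -146.  292.]
 [ 602. -140.  292.]
 [ 600. -149.  292.]
 [ 601. -153.  292.]
 [ 603. -151.  293.]
 [ 600. -134.  293.]
 [ 602. -138.  293.]
 [ 603. -137.  293.]
 [ 602. -144.  294.]
 [ 603. -148.  294.]
 [ 603. -143.  294.]
 [ 602. -140.  294.]]
```

```bash
python3 - <<'E'
from h import *
i=pickle.load(open('im5.pkl','rb'));c=i["scene"];P=cloud(c)
for v in range(174,200): print(v,c["frame"][v,152],np.round(P[v,152]*1000),"|",c["frame"][v,158],np.round(P[v,158]*1000))
E
```

```text
174 [26 22 25] [ 609. -148.  312.] | [37 36 42] [ 610. -138.  309.]
175 [17 24 25] [ 609. -148.  310.] | [31 24 21] [ 608. -138.  306.]
176 [25 21 19] [ 609. -149.  309.] | [31 29 29] [ 609. -138.  305.]
177 [26 30 27] [ 608. -149.  306.] | [39 32 36] [ 609. -139.  303.]
178 [26 24 25] [ 611. -150.  306.] | [43 41 37] [ 608. -139.  301.]
179 [16 13 16] [ 608. -149.  303.] | [60 62 62] [ 602. -136.  295.]
180 [21 19 19] [ 607. -149.  300.] | [68 78 91] [ 603. -137.  293.]
181 [62 66 60] [ 601. -147.  294.] | [ 48  76 104] [166.  38.  -2.]
182 [ 79 106 137] [ 603. -148.  294.] | [ 55  81 105] [169.  36.  -3.]
183 [103 151 204] [167.  18.  -1.] | [ 54  78 106] [179.  32.   1.]
184 [ 98 145 191] [171.  16.  -1.] | [ 57  79 108] [180.  31.  -2.]
185 [ 98 144 191] [175.  14.  -2.] | [ 58  84 113] [183.  29.  -4.]
186 [100 150 203] [181.  11.  -1.] | [ 74  88 104] [188.  27.  -3.]
187 [ 93 132 176] [189.   8.   1.] | [101  96  98] [ 587. -133.  269.]
188 [60 57 49] [ 585. -143.  270.] | [90 94 94] [ 590. -134.  269.]
189 [69 69 69] [ 588. -144.  270.] | [93 96 94] [ 592. -135.  269.]
190 [66 70 69] [ 588. -144.  268.] | [ 96 100 100] [ 593. -136.  267.]
191 [65 69 67] [ 593. -146.  269.] | [96 99 97] [ 600. -138.  270.]
192 [71 69 74] [ 597. -148.  270.] | [ 96 100 101] [ 601. -139.  269.]
193 [74 75 74] [ 598. -149.  269.] | [90 94 95] [ 604. -140.  269.]
194 [69 69 69] [ 602. -151.  270.] | [71 73 71] [ 606. -142.  269.]
195 [67 71 73] [ 604. -152.  270.] | [75 74 72] [ 607. -142.  267.]
196 [74 74 72] [ 607. -153.  269.] | [72 85 93] [ 607. -143.  266.]
197 [78 79 76] [ 607. -153.  268.] | [42 71 98] [241.   1.  -2.]
198 [80 79 79] [ 605. -153.  265.] | [66 74 88] [ 590. -136.  249.]
199 [71 71 73] [ 607. -154.  264.] | [76 73 73] [ 598. -140.  253.]
```

```bash
python3 - <<'E'
from h import *
def tp(i,p,Tm,name):
    P=cloud(i["wrist"]);q=(P-p)@Tm*1000
    m=(abs(q[...,0])<14)&(abs(q[...,1])<25)&(q[...,2]<12)
    z=q[m];print(name,m.sum(),"z pct",np.round(np.nanpercentile(z[:,2],[1,10,50,90,99]),1))
    s=P[...,2]; 
    h=np.histogram(z[:,2],bins=np.arange(-80,14,6));print(h[0],h[1])
T=np.array([[0,1,0],[1,0,0],[0,0,-1.]])
tp(pickle.load(open('im5.pkl','rb')),np.array([.594,-.1436,.266]),T,'5')
tp(pickle.load(open('im4.pkl','rb')),np.array([.5926,-.0745,.3106]),T,'4')
i=pickle.load(open('im4.pkl','rb'));P=cloud(i["scene"]);m=(abs(P[...,0]-.5926)<.04)&(abs(P[...,1]+.0745)<.02)&(P[...,2]>.2);q=P[m];print("scene4 finger low z",np.sort(q[:,2])[:8])
i=pickle.load(open('im1.pkl','rb'));P=cloud(i["scene"]);m=(P[...,0]-.594<.04)&(P[...,0]-.594>.004)&(abs(P[...,1]+.0413)<.013)&(P[...,2]>.185);q=P[m];q=q[np.argsort(q[:,2])];print(len(q),np.round(q[:15]*1000))
E
```

```text
5 11466 z pct [-121.5 -118.4  -82.7  -37.2   -3.5]
[1410  723  588  236  352  302  279  190   20    0    0    0  917   49
    0] [-80 -74 -68 -62 -56 -50 -44 -38 -32 -26 -20 -14  -8  -2   4  10]
4 10516 z pct [-122.1 -119.1  -84.4  -54.8  -35.6]
[1448  616  580  255  351  295  272  181   17    0    0    0    0    0
    0] [-80 -74 -68 -62 -56 -50 -44 -38 -32 -26 -20 -14  -8  -2   4  10]
scene4 finger low z [0.33644327 0.33711452 0.33719535 0.33739864 0.3374271  0.33742944
 0.3375909  0.33796933]
2290 [[601. -51. 185.]
 [600. -46. 185.]
 [602. -49. 185.]
 [601. -42. 186.]
 [601. -53. 186.]
 [601. -31. 186.]
 [601. -37. 187.]
 [601. -33. 187.]
 [601. -49. 187.]
 [599. -29. 187.]
 [599. -41. 187.]
 [600. -51. 187.]
 [601. -39. 187.]
 [602. -45. 188.]
 [601. -46. 188.]]
```

```bash
python3 - <<'E'
from h import *
T=np.array([[0,1,0],[1,0,0],[0,0,-1.]])
i=pickle.load(open('im4.pkl','rb'))
for n in("wrist","scene"):
    q=((cloud(i[n])-[.5926,-.0745,.3106])@T*1000).reshape(-1,3)
    for a,b in((-45,-30),(-30,-20),(-20,-14),(-14,0),(0,14),(14,20),(20,30),(30,45)):
        s=q[(q[:,0]>a)&(q[:,0]<b)&(abs(q[:,1])<60)&(q[:,2]<5)&(q[:,2]>-150)]
        if len(s)>3:print(n,a,b,len(s),"lowest z",np.round(np.sort(s[:,2])[-3:],0))
E
```

```text
wrist -14 0 3854 lowest z [-64. -64. -64.]
wrist 0 14 31309 lowest z [-31. -31. -31.]
wrist 14 20 10890 lowest z [-91. -91. -74.]
wrist 20 30 112 lowest z [-123. -123. -123.]
scene -30 -20 34 lowest z [-121. -120. -119.]
scene -20 -14 293 lowest z [-72. -71. -70.]
scene -14 0 1298 lowest z [-27. -27. -26.]
scene 0 14 299 lowest z [-27. -27. -27.]
```

Call:
{"op": "jog_arm", "data": {
  "series": [
    [[0,0,3,0,0,0,0],[0,0,3,0,0,0,0],[0,0,3,0,0,0,0],[0,0,3,0,0,0,0],[0,0,2,0,0,0,0],[0,0,2,0,0,0,0],[0,0,1,0,0,0,0],[0,0,0,0,0,0,0],[0,0,0,0,0,0,0],[0,0,0,0,0,0,0]]
  ]
}}

```text
time_s: 29.95
eef_pos: [0.5941, -0.1437, 0.2492]
eef_rot: [0.0, 0.707, 0.707, 0.0]
wrist_force: [0.1, -0.3, -0.2]
opening: 0.002
grasp_force: 0.0
```

Call:
{"op": "jog_arm", "data": {
  "series": [
    [[0,0,0.6,0,0,0,0],[0,0,0.6,0,0,0,0],[0,0,0.6,0,0,0,0],[0,0,0.6,0,0,0,0],[0,0,0.6,0,0,0,0],[0,0,0,0,0,0,0],[0,0,0,0,0,0,0],[0,0,0,0,0,0,0],[0,0,0,0,0,0,0],[0,0,0,0,0,0,0]]
  ]
}}

```text
time_s: 30.95
eef_pos: [0.594, -0.1436, 0.246]
eef_rot: [0.0, 0.707, 0.707, 0.0]
wrist_force: [0.3, 0.3, -0.6]
opening: 0.002
grasp_force: 0.0
```

Call:
{"op": "jog_arm", "data": {
  "series": [
    [[0,0,0.5,0,0,0,0],[0,0,0.5,0,0,0,0],[0,0,0.5,0,0,0,0],[0,0,0,0,0,0,0],[0,0,0,0,0,0,0],[0,0,0,0,0,0,0],[0,0,0,0,0,0,0],[0,0,0,0,0,0,0],[0,0,0,0,0,0,0],[0,0,0,0,0,0,0]]
  ]
}}

```text
time_s: 31.95
eef_pos: [0.594, -0.1436, 0.2445]
eef_rot: [-0.0, 0.707, 0.707, -0.0]
wrist_force: [-0.5, 0.1, -0.4]
opening: 0.004
grasp_force: 0.0
```

Call:
{"op": "jog_arm", "data": {
  "series": [
    [[0,0,0.4,0,0,0,0],[0,0,0.4,0,0,0,0],[0,0,0.4,0,0,0,0],[0,0,0.4,0,0,0,0],[0,0,0,0,0,0,0],[0,0,0,0,0,0,0],[0,0,0,0,0,0,0],[0,0,0,0,0,0,0],[0,0,0,0,0,0,0],[0,0,0,0,0,0,0]]
  ]
}}

```text
time_s: 32.95
eef_pos: [0.5941, -0.1436, 0.2431]
eef_rot: [0.0, 0.707, 0.707, 0.0]
wrist_force: [0.2, 1.4, 3.4]
opening: 0.003
grasp_force: 1.9
```

Call:
{"op": "jog_arm", "data": {
  "series": [
    [[0,0,0.4,0,0,0,0],[0,0,0.4,0,0,0,0],[0,0,0.4,0,0,0,0],[0,0,0,0,0,0,0],[0,0,0,0,0,0,0],[0,0,0,0,0,0,0],[0,0,0,0,0,0,0],[0,0,0,0,0,0,0],[0,0,0,0,0,0,0],[0,0,0,0,0,0,0]]
  ]
}}

```text
time_s: 33.95
eef_pos: [0.5944, -0.1436, 0.2427]
eef_rot: [0.001, 0.707, 0.707, 0.0]
wrist_force: [-0.8, 2.2, 7.1]
opening: 0.003
grasp_force: 3.7
```

Call:
{"op": "jog_arm", "data": {
  "series": [
    [[0,0,0.25,0,0,0,0],[0,0,0.25,0,0,0,0],[0,0,0.25,0,0,0,0],[0,0,0.25,0,0,0,0],[0,0,0,0,0,0,0],[0,0,0,0,0,0,0],[0,0,0,0,0,0,0],[0,0,0,0,0,0,0],[0,0,0,0,0,0,0],[0,0,0,0,0,0,0]]
  ]
}}

```text
time_s: 34.95
eef_pos: [0.5947, -0.1437, 0.2424]
eef_rot: [0.001, 0.707, 0.707, 0.001]
wrist_force: [-1.4, 2.3, 10.9]
opening: 0.003
grasp_force: 5.0
```

Call:
{"op": "jog_arm", "data": {
  "series": [
    [[0,0,0.25,0,0,0,0],[0,0,0.25,0,0,0,0],[0,0,0.25,0,0,0,0],[0,0,0,0,0,0,0],[0,0,0,0,0,0,0],[0,0,0,0,0,0,0],[0,0,0,0,0,0,0],[0,0,0,0,0,0,0],[0,0,0,0,0,0,0],[0,0,0,0,0,0,0]]
  ]
}}

```text
time_s: 35.95
eef_pos: [0.5949, -0.1437, 0.2419]
eef_rot: [0.001, 0.707, 0.707, 0.001]
wrist_force: [-0.9, 1.6, 10.8]
opening: -0.0
grasp_force: 5.3
```

Call:
{"op": "jog_arm", "data": {
  "series": [
    [[0,0,0.2,0,0,0,0],[0,0,0.2,0,0,0,0],[0,0,0.2,0,0,0,0],[0,0,0.2,0,0,0,0],[0,0,0.2,0,0,0,0],[0,0,0,0,0,0,0],[0,0,0,0,0,0,0],[0,0,0,0,0,0,0],[0,0,0,0,0,0,0],[0,0,0,0,0,0,0]]
  ]
}}

```text
time_s: 36.95
eef_pos: [0.5951, -0.1437, 0.2413]
eef_rot: [0.002, 0.707, 0.707, 0.001]
wrist_force: [-0.9, 1.8, 12.0]
opening: 0.004
grasp_force: 5.9
```

Call:
{"op": "jog_arm", "data": {
  "series": [
    [[0,0,0.2,0,0,0,0],[0,0,0.2,0,0,0,0],[0,0,0.2,0,0,0,0],[0,0,0.2,0,0,0,0],[0,0,0,0,0,0,0],[0,0,0,0,0,0,0],[0,0,0,0,0,0,0],[0,0,0,0,0,0,0],[0,0,0,0,0,0,0],[0,0,0,0,0,0,0]]
  ]
}}

```text
time_s: 37.95
eef_pos: [0.5953, -0.1438, 0.2405]
eef_rot: [0.002, 0.707, 0.707, 0.001]
wrist_force: [0.4, 2.2, 12.2]
opening: 0.001
grasp_force: 5.7
```

Call:
{"op": "jog_arm", "data": {
  "series": [
    [[0,-0.2,0.2,0,0,0,0],[0,-0.2,0.2,0,0,0,0],[0,0,0.2,0,0,0,0],[0,0,0.2,0,0,0,0],[0,0,0.2,0,0,0,0],[0,0,0.2,0,0,0,0],[0,0,0.2,0,0,0,0],[0,0,0.2,0,0,0,0],[0,0,0,0,0,0,0],[0,0,0,0,0,0,0]]
  ]
}}

```text
time_s: 38.95
eef_pos: [0.5949, -0.1439, 0.2385]
eef_rot: [0.002, 0.707, 0.707, 0.001]
wrist_force: [0.5, 2.0, 9.9]
opening: -0.003
grasp_force: 4.6
```

Call:
{"op": "jog_arm", "data": {
  "series": [
    [[0,0,0.2,0,0,0,0],[0,0,0.2,0,0,0,0],[0,0,0.2,0,0,0,0],[0,0,0.2,0,0,0,0],[0,0,0.2,0,0,0,0],[0,0,0.2,0,0,0,0],[0,0,0.2,0,0,0,0],[0,0,0.2,0,0,0,0],[0,0,0,0,0,0,0],[0,0,0,0,0,0,0]]
  ]
}}

```text
time_s: 39.95
eef_pos: [0.5944, -0.144, 0.236]
eef_rot: [0.001, 0.707, 0.707, 0.0]
wrist_force: [1.1, 0.3, 6.5]
opening: -0.002
grasp_force: 3.2
```

Call:
{"op": "jog_arm", "data": {
  "series": [
    [[0,0,0.2,0,0,0,0],[0,0,0.2,0,0,0,0],[0,0,0.2,0,0,0,0],[0,0,0.2,0,0,0,0],[0,0,0.2,0,0,0,0],[0,0,0.2,0,0,0,0],[0,0,0.2,0,0,0,0],[0,0,0.2,0,0,0,0],[0,0,0.2,0,0,0,0],[0,0,0,0,0,0,0]]
  ]
}}

```text
time_s: 40.95
eef_pos: [0.5943, -0.1442, 0.2342]
eef_rot: [0.001, 0.707, 0.707, 0.0]
wrist_force: [0.8, 0.4, 6.5]
opening: 0.003
grasp_force: 3.1
```

Call:
{"op": "jog_arm", "data": {
  "series": [
    [[0,0,0.2,0,0,0,0],[0,0,0.2,0,0,0,0],[0,0,0.2,0,0,0,0],[0,0,0.2,0,0,0,0],[0,0,0.2,0,0,0,0],[0,0,0.2,0,0,0,0],[0,0,0.2,0,0,0,0],[0,0,0.2,0,0,0,0],[0,0,0,0,0,0,0],[0,0,0,0,0,0,0]]
  ]
}}

```text
time_s: 41.95
eef_pos: [0.5935, -0.1435, 0.2312]
eef_rot: [-0.0, 0.707, 0.707, -0.0]
wrist_force: [-0.2, -0.9, -0.8]
opening: 0.0
grasp_force: 0.0
```

The force fell to zero, so it snapped. I press on to confirm it is seated.

Call:
{"op": "jog_arm", "data": {
  "series": [
    [[0,0,0.3,0,0,0,0],[0,0,0.3,0,0,0,0],[0,0,0.3,0,0,0,0],[0,0,0.3,0,0,0,0],[0,0,0.3,0,0,0,0],[0,0,0.3,0,0,0,0],[0,0,0,0,0,0,0],[0,0,0,0,0,0,0],[0,0,0,0,0,0,0],[0,0,0,0,0,0,0]]
  ]
}}

```text
time_s: 42.95
eef_pos: [0.5937, -0.1437, 0.2299]
eef_rot: [0.0, 0.707, 0.707, 0.0]
wrist_force: [-0.6, 0.7, 0.8]
opening: -0.002
grasp_force: 0.9
```

Call:
{"op": "jog_arm", "data": {
  "series": [
    [[0,0,0.3,0,0,0,0],[0,0,0.3,0,0,0,0],[0,0,0.3,0,0,0,0],[0,0,0,0,0,0,0],[0,0,0,0,0,0,0],[0,0,0,0,0,0,0],[0,0,0,0,0,0,0],[0,0,0,0,0,0,0],[0,0,0,0,0,0,0],[0,0,0,0,0,0,0]]
  ]
}}

```text
time_s: 43.95
eef_pos: [0.5938, -0.1437, 0.2298]
eef_rot: [0.0, 0.707, 0.707, 0.0]
wrist_force: [-1.9, 0.8, 6.5]
opening: -0.001
grasp_force: 3.1
```

Call:
{"op": "jog_arm", "data": {
  "series": [
    [[0,0,0.3,0,0,0,0],[0,0,0.3,0,0,0,0],[0,0,0.3,0,0,0,0],[0,0,0,0,0,0,0],[0,0,0,0,0,0,0],[0,0,0,0,0,0,0],[0,0,0,0,0,0,0],[0,0,0,0,0,0,0],[0,0,0,0,0,0,0],[0,0,0,0,0,0,0]]
  ]
}}

```text
time_s: 44.95
eef_pos: [0.594, -0.1437, 0.2297]
eef_rot: [0.001, 0.707, 0.707, 0.0]
wrist_force: [-1.9, 1.1, 8.5]
opening: -0.003
grasp_force: 4.8
```

Call:
{"op": "jog_arm", "data": {
  "series": [
    [[0,0,-2,0,0,0,0],[0,0,-8,0,0,0,0],[0,0,-15,0,0,0,0],[0,0,-20,0,0,0,0],[0,0,-20,0,0,0,0],[0,0,-20,0,0,0,0],[30,0,-10,0,0,0,0],[30,0,0,0,0,0,0],[30,0,0,0,0,0,0],[0,0,0,0,0,0,0]]
  ]
}}

```text
time_s: 45.95
eef_pos: [0.5938, -0.0504, 0.3245]
eef_rot: [0.0, 0.706, 0.708, 0.001]
wrist_force: [0.5, 0.2, 0.4]
opening: 0.002
grasp_force: 0.0
```

```bash
sed -i 's/.268\])/.258])/' look.py; python3 look.py 6; python3 - <<'E'
from h import *
i=pickle.load(open('im6.pkl','rb'));cv2.imwrite('pics/f6.png',np.hstack([cv2.resize(i[n]["frame"],(400,300)) for n in("scene","top")]))
E
```

```text
45.95 [593.8 -50.4 324.5] [-3.7e-03  1.0e+00  8.0e-04] [ 1.6e-03  8.0e-04 -1.0e+00] [0.5 0.2 0.4]
scene
chan 191 [ 594.2 -173.7] [43.3 26.4] 1.3 x [573.5 615.5] y [-186.8 -160.5] ztop 280.6 279.7
pad 124 [ 595.6 -145.5] [23.2 27.7] 89.3 x [582.9 608.3] y [-157. -134.] ztop 256.1 255.3
top
chan 81 [ 592.2 -169.7] [22.5 40.4] 89.0 x [572.2 611.9] y [-180.9 -158.5] ztop 282.6 281.3
pad 150 [ 592.6 -145.5] [23.6 24.4] 89.8 x [580.6 604.3] y [-156.9 -133.8] ztop 258.9 257.2
wrist
chan 72 [ 593.5 -161.1] [4.5 8.8] 89.1 x [589.6 597.9] y [-163.1 -158.9] ztop 282.7 281.5
pad 0
```

View pics/f6.png

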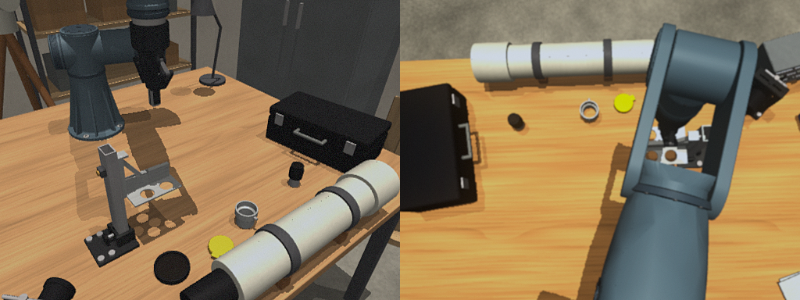

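The rack hangs with its pad about 24–25 mm below the channel top. It met a hard stop after about 13.6 mm of press travel. The bystanders are where they were, and the gripper is clear.

```bash
python3 -c "
from bench import ctrl
print(ctrl.hand_in())"
```

```text
the job is handed in; nothing more can be done
None
```

The rack is hung on the top two slots, pressed past the spring catch to a hard stop at home, and handed in at about 46 s with the gripper clear; the catch reading itself was not available, so the snap is judged from force, travel and camera height.

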